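# Snap the red test gauge off the air manifold

### The arm

A 6-joint arm with a two-finger parallel gripper is mounted at the origin on the work surface. World frame = base frame: x ahead of the robot, y to its left, z up, the work surface at z = 0. Lengths are in m, angles in rad, forces in N, time in s.
With the tool pointing down it reaches from about 0.275 to 0.75 m from the base axis. Payload 10.2 kg.
Tool frame: the origin (TCP) lies midway between the tips of the shut fingers; the grasp point (between the pads) lies 19 mm behind it; z points along the fingers, y is the line along which they close (so a half turn about z gives the same grasp; the last joint's range is limited). The gripper opens to 85 mm and grips with 20 to 120 N. Pads are 22 mm wide; open, the fingers measure 114 mm over their backs; the gripper's body (76 mm by 85 mm) begins 54 mm behind the grasp point. The pads swing forward as they close: fully open they stand 13 mm farther back than shut.
Start: joints at [0.953, 0.313, 1.498, -0, 1.331, -0.223], TCP at [0.202, 0.485, 0.209] pointing down, gripper open.
Joint ranges: [-2.94, 2.94], [-0.97, 2.17], [0.19, 2.56], [-1.23, 4.37], [0.02, 3.11], [-2.88, 2.88]. Speed limits (rad/s): [2.39, 2.39, 3.01, 3.14, 3.14, 3.14].

### API

Orientations are given as a unit quaternion [x, y, z, w].
In Python, from plant import manip gives the robot as it stands.
- The arm moves only by the tool send_rows, never from a script. Its argument "commands" is a list of rows, each an object of numbers: "tx", "ty", "tz": the shift along the tool's x, y, z in m; "yaw": the turn about the tool's z in rad; "jaw": the closure, from -1 (fully open) to 1 (shut). A call has 1 to 10 rows; each row shifts and turns the commanded pose from where the row before left it, along the tool's axes as they then stand; what a row does not reach is not made up. A row lasts 1/10 s, in which the tool goes at most 50 mm and 8.59 degrees, less where a joint would pass 70% of its speed; a pose out of reach is approached as far as the arm can. A call is refused whole if a number of a shift passes 0.05 or a number of a turn 0.15, either way. A call with a gripper value outside its range is refused whole. The fingers move at their own pace and stop on an object; "squeeze" is the grip in N (left out, the last holds). Time passes only in rows, so rows that do not move let the fingers close. It gives the time, the measured TCP pose, the force, the opening and the grip force at its end, in the units of the state.
- manip.state(): the state, without advancing time (a new reading comes with each control period).
- manip.get_image(name): name is "scene" or "side" or "wrist"; returns (picture, depth): 480x640x3 uint8, red, green, blue; 480x640 float32, m along the optical axis (not along the pixel's ray), 0 where there is no reading.
- manip.camera_params(name): a dict with "mtx" (3x3 intrinsics, pixels), "extrinsics" (4x4, takes a point from camera to world coordinates). Camera axes: x right, y up, looking along -z (the intrinsics and any distortion apply to the point x, -y, -z); pixel columns grow to the right and rows downward; lengths in m; the calibration is good to about 2 mm. A picture is of the moment at which its call begins: read the wrist's pose just before it. camera_params takes no time and is no camera call; for the wrist camera it gives the pose at the moment of the call.
- manip.sign_off(): hands the job in; it is judged then, once.
The state is a dict: "t": time; "joint_pos": joint angles; "dq": joint speeds; "joint_torque": joint torques, N m; "tool_pos": TCP position; "ee_rot": TCP orientation; "wrist_force": force on the tool from outside, world axes, zero at the start; "wrist_torque": the same for the moment, N m; "opening": opening from 0.0 (shut) to 1.0 (fully open); "grip_force": force on a finger pad.
Only numpy, scipy, OpenCV 4.12 (cv2) and the standard library are available. Lean on these libraries where they do the work, as an engineer would, in place of code of your own. Each camera call takes 0.05 s, during which the arm holds its last target. There are 200 camera calls.

### The job

Take the test gauge with the red sleeve off the air manifold: draw its sprung sleeve up to unlock it, lift the gauge off its nipple and let the sleeve snap forward again. Then set it down upright in the green tray without dropping it, and let go. Leave the blue and yellow gauges coupled where they are.

Things in the scene. Friction and masses are not known exactly. Their poses are not given: they have to be found in the camera images.
- red_gauge: Quick-coupling pressure gauge with red sleeve, upright on one of the manifold's three nipples; 74 mm tall, about 0.27 kg, round about z (up). Origin: centre of its flat underside. From below: brass body 40 mm across, hollow underneath; red sleeve 46 mm across, from 16 to 44 mm up; from 56 to 74 mm a dial case 38 mm across, white face up. Latched: pulling on body or dial does not free it. It stands by itself.
- red_grip (a point): Centre of the red sleeve (46 mm across, 28 mm tall), on the gauge's axis: the place to grip. With the sleeve forward it is 30 mm above the gauge's underside, 44 mm below the dial's top. z up along the gauge. Pull it straight up: about 6 mm opens the latch, and as the pull goes on the whole gauge rises off the nipple (22 mm high; lift 40 mm to be clear).
- red_sleeve (a joint): Travel of the red sleeve along its gauge, m: 0 = forward (down, latched), 0.010 = fully drawn up. Spring 4.8 N at 0, 8.8 N at 0.010. Once off the nipple it snaps back to 0 by itself even while the sleeve is held: the gauge then rises up to 10 mm within the sleeve.
- manifold: Fixed aluminium bar, 62 x 300 mm, top 50 mm above the table, with three upright fixed steel nipples (22 mm across, 22 mm high) along its y axis at y = -110, 0 and 110 mm, one under each gauge; which gauge is on which varies. Origin: centre of its underside, z up.
- tray: Shallow green square tray, fixed on the table, 180 x 180 mm outside, rim 12 mm high and 4 mm thick, floor top 4 mm above the table. Origin: centre of its underside; x and y along its sides, z up.
- blue_grip (a point): The gauge with the blue sleeve, same make as the red one. This point is the centre of its sleeve.
- yellow_grip (a point): The gauge with the yellow sleeve, same make as the red one. This point is the centre of its sleeve.

How it is judged:
On the way, in this order (a step that is already met when the one before it is completed fails the run):
1. the red sleeve is drawn up at least 5 mm while the gauge is still on its nipple (value of joint red_sleeve above 0.005 m and distance of red_grip from where it was at the start of the episode below 0.03 m), for 0.02 s.
2. the red gauge is lifted clear of its nipple and its sleeve has snapped forward (distance of red_grip from where it was at the start of the episode above 0.035 m and height (world z) of red_grip above 0.115 m and value of joint red_sleeve below 0.002 m), for 0.1 s.
3. the red gauge is brought down into the tray while still held, its underside no more than 12 mm above the tray floor (x of red_grip in the frame of tray between -0.072 and 0.072 m and y of red_grip in the frame of tray between -0.072 and 0.072 m and z of red_grip in the frame of tray below 0.046 m and angle between red_grip's own z axis and vertical below 0.26 rad and contact force between the fingers and red_gauge above 0.5 N), for 0.02 s.
At the end, for the whole second after the job is handed in: The red gauge stands upright (within 10 degrees) and at rest on the tray floor, its axis within 72 mm of the tray's centre along each side, sleeve forward (within 2 mm); the blue and yellow gauges' sleeves are within 10 mm of where they started (x of red_grip in the frame of tray between -0.072 and 0.072 m and y of red_grip in the frame of tray between -0.072 and 0.072 m and z of red_grip in the frame of tray between 0.028 and 0.04 m and angle between red_grip's own z axis and vertical below 0.17 rad and value of joint red_sleeve below 0.002 m and linear speed of red_gauge below 0.02 m/s and distance of each of blue_grip, yellow_grip from where it was at the start of the episode below 0.01 m); the robot touches nothing.
It fails at once if the blue gauge is moved or uncoupled (its sleeve centre more than 20 mm from its start) (distance of blue_grip from where it was at the start of the episode above 0.02 m).
It fails at once if the yellow gauge is moved or uncoupled (its sleeve centre more than 20 mm from its start) (distance of yellow_grip from where it was at the start of the episode above 0.02 m).
It also fails if it takes over 48 s, if anything falls off the work surface, if the arm or the gripper's body presses on something with over 40 N, if the wrist force passes 120 N, or if a joint passes its speed limit or range.

## Working session

There is one attempt and no reset: what is moved stays moved. The work goes in short steps, Python scripts to look and compute and a tool call to move; the robot and the scene stay as the last step left them, time stands still between calls to the robot, and variables do not carry over. Pictures are saved under pics/ and viewed, at most 10 in all, crops included, and the job is handed in when it is done.

Besides the shell and the picture viewer there is one more tool, called after ">>>" as name(argument=value, ...), one argument or row to a line, values as JSON. send_rows: Moves the arm, as the interface text tells. Its arguments: {"type":"object","properties":{"commands":{"type":"array","items":{"type":"object","properties":{"tx":{"type":"number"},"ty":{"type":"number"},"tz":{"type":"number"},"yaw":{"type":"number"},"jaw":{"type":"number"}}}},"squeeze":{"type":"number"}},"required":["commands"]}

```bash
mkdir -p pics; cat > h.py <<'E'
import numpy as np, cv2
from plant import manip
def pts(name, d):
    P=manip.camera_params(name);K=np.array(P["mtx"]);E=np.array(P["extrinsics"])
    v,u=np.mgrid[:d.shape[0],:d.shape[1]]
    c=np.stack([(u-K[0,2])/K[0,0]*d,-(v-K[1,2])/K[1,1]*d,-d],-1)
    return c@E[:3,:3].T+E[:3,3]
def mask(im,c):
    h=cv2.cvtColor(im,cv2.COLOR_RGB2HSV);H,S,V=h[...,0],h[...,1],h[...,2]
    r={'red':(H<6)|(H>172),'yellow':(H>20)&(H<34),'green':(H>45)&(H<85),'blue':(H>98)&(H<128)}[c]
    return r&(S>120)&(V>50)
E
python3 - <<'E'
from h import *
s=manip.state();print(s)
ims=[]
for n in("scene","side"):
    im,d=manip.get_image(n);ims.append(im);W=pts(n,d)
    for c in('red','blue','yellow','green'):
        m=mask(im,c)&(d>0)
        if m.sum()<20:print(n,c,'none');continue
        p=W[m];v,u=np.nonzero(m);print(n,c,m.sum(),int(u.mean()),int(v.mean()),np.percentile(p,[3,50,97],axis=0).round(3).tolist())
cv2.imwrite('pics/a.png',cv2.resize(np.hstack(ims),(800,300))[...,::-1])
E
```

```text
{'t': 0.0, 'joint_pos': array([ 9.52606927e-01,  3.13429928e-01,  1.49845113e+00, -2.28731989e-05,
        1.33096761e+00, -2.23386849e-01]), 'dq': array([ 0.00071197,  0.00184193, -0.00057504, -0.00060817, -0.00078951,
       -0.00111767]), 'joint_torque': array([ 3.33399857e-04, -4.12242472e+01, -2.59751701e+01, -7.44745262e-05,
        4.06633975e-03, -2.78729300e-05]), 'tool_pos': array([0.20177104, 0.48437203, 0.20874007]), 'ee_rot': array([ 1.96119031e-01,  9.80579895e-01, -5.77760133e-04, -2.46389057e-04]), 'wrist_force': array([-0.17465947,  0.64934366, -0.876317  ]), 'wrist_torque': array([-0.02736401, -0.01395457, -0.06325209]), 'grip_force': 0.0, 'opening': 0.9992660243505823}
scene red 9821 127 95 [[0.15, -1.143, -0.071], [0.519, -1.112, 0.03], [0.724, -0.206, 0.155]]
scene blue 5097 364 260 [[-0.165, -1.115, 0.004], [0.36, 0.167, 0.029], [0.854, 0.251, 0.079]]
scene yellow 9079 154 358 [[0.569, -0.366, 0.01], [0.912, -0.03, 0.043], [0.95, 0.21, 0.062]]
scene green 8205 415 338 [[0.448, 0.133, 0.003], [0.54, 0.228, 0.006], [0.629, 0.314, 0.014]]
side red 1951 367 406 [[0.285, -0.644, 0.061], [0.584, -0.609, 0.149], [0.66, -0.063, 0.152]]
side blue 7047 346 262 [[0.251, -0.495, 0.007], [0.567, 0.144, 0.032], [0.823, 1.369, 0.248]]
side yellow 14370 351 217 [[-0.213, -0.372, -0.072], [0.881, 0.084, 0.045], [0.95, 1.233, 0.347]]
side green 2394 313 236 [[0.445, 0.131, 0.003], [0.528, 0.227, 0.006], [0.63, 0.316, 0.014]]
```

View pics/a.png

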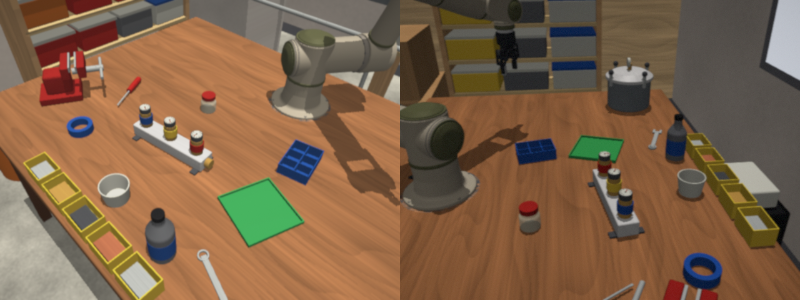

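The left picture (scene) shows the manifold with blue, yellow and red gauges; red is at about (314,224) full-res, nearest the green tray at about (415,338). The side view agrees, with red at about (325,260). A red-lidded jar stands apart at (333,160) in the scene view and has to be excluded.

```bash
python3 - <<'E'
from h import *
for n in("scene","side"):
    im,d=manip.get_image(n);W=pts(n,d)
    for c in('red','blue','yellow'):
        m=(mask(im,c)&(d>0)&(W[...,2]>.055)&(W[...,2]<.11)).astype(np.uint8)
        k,l,st,ce=cv2.connectedComponentsWithStats(m)
        for i in range(1,k):
            if st[i,4]>60 and st[i,2]<60:
                p=W[l==i];print(n,c,st[i],p[:,:].min(0).round(3),np.median(p,0).round(3),p.max(0).round(3))
                # circle fit radius .023 in xy
                if st[i,4]<900:
                    from scipy.optimize import least_squares
                    r=least_squares(lambda q:np.hypot(p[:,0]-q[0],p[:,1]-q[1])-.023,np.median(p[:,:2],0)+np.sign(np.median(p[:,:2],0)-np.array(manip.camera_params(n)["extrinsics"])[:2,3])*.01,loss='soft_l1',f_scale=.002)
                    print('   axis',r.x.round(4),r.cost)
    # white faces: z~.124
    h=cv2.cvtColor(im,cv2.COLOR_RGB2HSV)
    m=((d>0)&(abs(W[...,2]-.124)<.006)&(W[...,0]>.35)&(W[...,0]<.75)&(W[...,1]>-.35)&(W[...,1]<.25)).astype(np.uint8)
    k,l,st,ce=cv2.connectedComponentsWithStats(m)
    for i in range(1,k):
        if st[i,4]>60: print(n,'dial',st[i],W[l==i].mean(0).round(4),np.ptp(W[l==i],axis=0).round(3))
    g=mask(im,'green')&(d>0)&(W[...,2]<.02); p=W[g]; print(n,'tray',cv2.minAreaRect(p[:,:2].astype(np.float32)))
    m=((d>0)&(abs(W[...,2]-.05)<.004)&(W[...,0]>.35)&(W[...,0]<.75)&(W[...,1]>-.35)&(W[...,1]<.13)).astype(np.uint8)
    k,l,st,ce=cv2.connectedComponentsWithStats(m);i=1+st[1:,4].argmax();print('bar',cv2.minAreaRect(W[l==i][:,:2].astype(np.float32)))
E
```

```text
scene red [ 68 119  48  26 875] [ 0.61  -0.716  0.055] [ 0.681 -0.667  0.081] [ 0.72  -0.617  0.11 ]
   axis [ 0.6728 -0.68  ] 0.017288509541696584
scene red [323 146  22  16 285] [ 0.276 -0.246  0.058] [ 0.307 -0.213  0.071] [ 0.327 -0.191  0.076]
   axis [ 0.3023 -0.2173] 0.0022487271937875765
scene red [304 227  22  17 203] [ 0.522 -0.06   0.068] [ 0.548 -0.026  0.083] [ 0.557 -0.018  0.098]
   axis [ 0.5322 -0.0426] 0.00011296931079555766
scene blue [225 186  19  13 156] [ 0.552 -0.26   0.067] [ 0.575 -0.242  0.082] [ 0.587 -0.234  0.096]
   axis [ 0.5626 -0.2611] 0.00014436450221754732
scene blue [236 381  44  27 418] [0.802 0.124 0.055] [0.84  0.161 0.069] [0.857 0.168 0.084]
   axis [0.8282 0.1428] 0.0013941080682455358
scene yellow [262 201  22  21 280] [ 0.529 -0.17   0.061] [ 0.56  -0.135  0.085] [ 0.573 -0.127  0.104]
   axis [ 0.5471 -0.1522] 0.00035452632098453986
scene yellow [ 37 255  25  34  81] [ 0.93  -0.371  0.055] [ 0.948 -0.329  0.056] [ 0.95  -0.268  0.06 ]
   axis [ 0.9352 -0.3308] 0.0018499482759309857
scene yellow [103 276  27  36  88] [ 0.88  -0.245  0.055] 
[... 2076 characters left out ...]
 -0.173  0.084] [ 0.572 -0.151  0.103]
   axis [ 0.5492 -0.1526] 0.00041357079561343265
side yellow [575 330  28  34  72] [ 0.945 -0.363  0.055] [ 0.949 -0.32   0.056] [ 0.952 -0.275  0.059]
   axis [ 0.9648 -0.3238] 0.0011834446403736578
side dial [317 242  19  13 188] [ 0.5331 -0.05    0.1241] [0.036 0.041 0.011]
side dial [332 270  21  14 230] [ 0.5484 -0.1588  0.1241] [0.037 0.037 0.011]
side dial [349 302  23  16 292] [ 0.5632 -0.267   0.1242] [0.037 0.038 0.01 ]
side tray ((0.5389969944953918, 0.22000116109848022), (0.19050480425357819, 0.17914164066314697), 70.91659545898438)
bar ((0.5485138893127441, -0.15483511984348297), (0.06230559200048447, 0.3054378032684326), 7.993651390075684)
```

>>> send_rows(
  commands=[
    {"tx": -0.032,"ty": -0.0225,"jaw": -1},
    {"tx": -0.032,"ty": -0.0225,"jaw": -1},
    {"tx": -0.032,"ty": -0.0225,"jaw": -1},
    {"tx": -0.032,"ty": -0.0225,"jaw": -1},
    {"tx": -0.032,"ty": -0.0225,"jaw": -1},
    {"tx": -0.032,"ty": -0.0225,"jaw": -1},
    {"tx": -0.032,"ty": -0.0225,"jaw": -1},
    {"tx": -0.032,"ty": -0.0225,"jaw": -1},
  ],
)

```text
invalid input at $.commands[0]: expected keys tx, ty, tz, yaw, jaw
```

>>> send_rows(
  commands=[
    {"tx": -0.032,"ty": -0.0225,"jaw": -1},
    {"tx": -0.032,"ty": -0.0225,"jaw": -1},
    {"tx": -0.032,"ty": -0.0225,"jaw": -1},
    {"tx": -0.032,"ty": -0.0225,"jaw": -1},
    {"tx": -0.032,"ty": -0.0225,"jaw": -1},
    {"tx": -0.032,"ty": -0.0225,"jaw": -1},
    {"tx": -0.032,"ty": -0.0225,"jaw": -1},
    {"tx": -0.032,"ty": -0.0225,"jaw": -1},
  ],
)

```text
invalid input at $.commands[0]: expected keys tx, ty, tz, yaw, jaw
```

>>> send_rows(
  commands=[
    {"yaw": 0.148,"jaw": -1},
    {"yaw": 0.148,"jaw": -1},
    {"yaw": 0.148,"jaw": -1},
    {"yaw": 0.148,"jaw": -1},
    {"yaw": 0.148,"jaw": -1},
    {"yaw": 0.148,"jaw": -1},
    {"yaw": 0.148,"jaw": -1},
    {"jaw": -1},
    {"jaw": -1},
  ],
)

```text
invalid input at $.commands[0]: expected keys tx, ty, tz, yaw, jaw
```

```bash
cat > w.py <<'E'
from h import *
from scipy.spatial.transform import Rotation as R
from scipy.optimize import least_squares
import sys
s=manip.state();Rt=R.from_quat(s['ee_rot']).as_matrix();print(s['t'],s['tool_pos'].round(4),Rt.round(3).tolist())
P=manip.camera_params("wrist");im,d=manip.get_image("wrist")
W=pts("wrist",d);cv2.imwrite(sys.argv[1],im[...,::-1])
m=((d>0)&(abs(W[...,2]-.124)<.006)).astype(np.uint8)
k,l,st,ce=cv2.connectedComponentsWithStats(m)
for i in range(1,k):
    if st[i,4]>300:
        p=W[l==i];print('dial',st[i],p.mean(0).round(4),(p.min(0)/2+p.max(0)/2).round(4),np.ptp(p,axis=0).round(3),'tool-delta',(Rt.T@(p.mean(0)-s['tool_pos'])).round(4))
E
python3 w.py pics/w1.png
```

```text
0.2 [0.2018 0.4845 0.209 ] [[-0.923, 0.385, -0.0], [0.385, 0.923, -0.001], [0.0, -0.001, -1.0]]
```

View pics/w1.png

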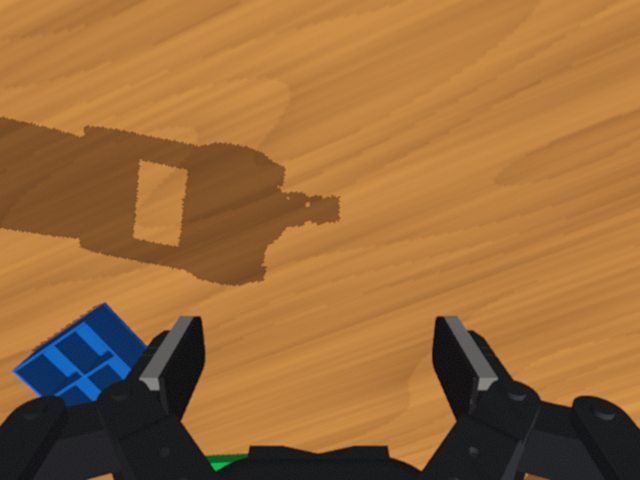

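The picture shows the wrist view from the start pose: fingers at about (180,340) and (460,340), no gauge in sight. The rows were refused because every row needs all the keys, so nothing has moved yet.

>>> send_rows(
  commands=[
    {"tx": -0.032,"ty": -0.0225,"tz": 0,"yaw": 0,"jaw": -1},
    {"tx": -0.032,"ty": -0.0225,"tz": 0,"yaw": 0,"jaw": -1},
    {"tx": -0.032,"ty": -0.0225,"tz": 0,"yaw": 0,"jaw": -1},
    {"tx": -0.032,"ty": -0.0225,"tz": 0,"yaw": 0,"jaw": -1},
    {"tx": -0.032,"ty": -0.0225,"tz": 0,"yaw": 0,"jaw": -1},
    {"tx": -0.032,"ty": -0.0225,"tz": 0,"yaw": 0,"jaw": -1},
    {"tx": -0.032,"ty": -0.0225,"tz": 0,"yaw": 0,"jaw": -1},
    {"tx": -0.032,"ty": -0.0225,"tz": 0,"yaw": 0,"jaw": -1},
  ],
)

```text
t: 1.05
tool_pos: [0.3696, 0.2186, 0.2094]
ee_rot: [0.196, 0.981, 0.0, 0.0]
wrist_force: [0.2, 0.6, -0.5]
opening: 1.0
grip_force: 0.0
```

>>> send_rows(
  commands=[
    {"tx": -0.032,"ty": -0.0225,"tz": 0,"yaw": 0,"jaw": -1},
    {"tx": -0.032,"ty": -0.0225,"tz": 0,"yaw": 0,"jaw": -1},
    {"tx": -0.032,"ty": -0.0225,"tz": 0,"yaw": 0,"jaw": -1},
    {"tx": -0.032,"ty": -0.0225,"tz": 0,"yaw": 0,"jaw": -1},
    {"tx": -0.032,"ty": -0.0225,"tz": 0,"yaw": 0,"jaw": -1},
    {"tx": -0.032,"ty": -0.0225,"tz": 0,"yaw": 0,"jaw": -1},
    {"tx": -0.032,"ty": -0.0225,"tz": 0,"yaw": 0,"jaw": -1},
    {"tx": -0.032,"ty": -0.0225,"tz": 0,"yaw": 0,"jaw": -1},
  ],
)

```text
t: 1.85
tool_pos: [0.5367, -0.0462, 0.2092]
ee_rot: [0.196, 0.981, 0.0, -0.0]
wrist_force: [0.2, -0.1, 1.1]
opening: 0.999
grip_force: 0.0
```

>>> send_rows(
  commands=[
    {"tx": 0,"ty": 0,"tz": 0,"yaw": 0.148,"jaw": -1},
    {"tx": 0,"ty": 0,"tz": 0,"yaw": 0.148,"jaw": -1},
    {"tx": 0,"ty": 0,"tz": 0,"yaw": 0.148,"jaw": -1},
    {"tx": 0,"ty": 0,"tz": 0,"yaw": 0.148,"jaw": -1},
    {"tx": 0,"ty": 0,"tz": 0,"yaw": 0.148,"jaw": -1},
    {"tx": 0,"ty": 0,"tz": 0,"yaw": 0.148,"jaw": -1},
    {"tx": 0,"ty": 0,"tz": 0,"yaw": 0.148,"jaw": -1},
    {"tx": 0,"ty": 0,"tz": 0,"yaw": 0,"jaw": -1},
    {"tx": 0,"ty": 0,"tz": 0,"yaw": 0,"jaw": -1},
  ],
)

```text
t: 2.75
tool_pos: [0.5361, -0.0446, 0.2092]
ee_rot: [0.654, 0.756, -0.0, -0.0]
wrist_force: [-0.2, 0.4, -0.2]
opening: 0.999
grip_force: 0.0
```

```bash
python3 w.py pics/w2.png
```

```text
2.75 [ 0.5361 -0.0446  0.2092] [[-0.144, 0.99, -0.0], [0.99, 0.144, 0.0], [0.0, -0.0, -1.0]]
dial [ 286  201   57   56 2486] [ 0.5328 -0.0405  0.1245] [ 0.5329 -0.0414  0.1227] [0.037 0.037 0.009] tool-delta [ 0.0046 -0.0026  0.0847]
dial [ 288  345   51   47 1834] [ 0.5474 -0.1481  0.1243] [ 0.5475 -0.1501  0.1225] [0.037 0.039 0.009] tool-delta [-0.104  -0.0036  0.0849]
```

View pics/w2.png

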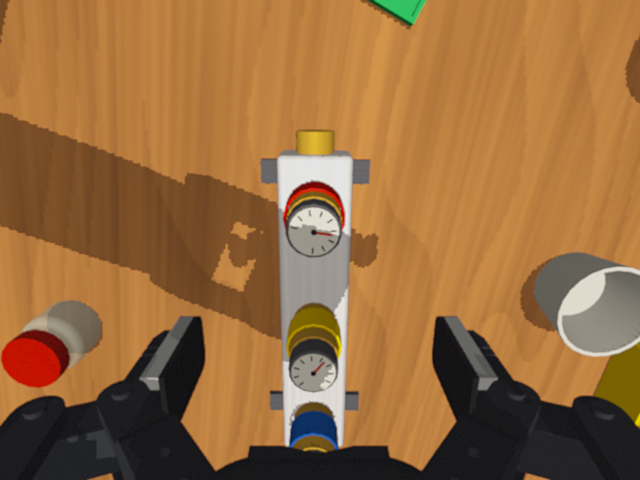

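The dial of the red gauge is at (314,229), centred between the fingers, and the yellow one is behind it at (313,370). The height of 0.1245 and the 37 mm width match the given sizes. I'm correcting the offset and descending.

>>> send_rows(
  commands=[
    {"tx": 0.002,"ty": -0.003,"tz": 0.0245,"yaw": 0,"jaw": -1},
    {"tx": 0,"ty": 0,"tz": 0.0245,"yaw": 0,"jaw": -1},
    {"tx": 0,"ty": 0,"tz": 0.0245,"yaw": 0,"jaw": -1},
    {"tx": 0,"ty": 0,"tz": 0.0245,"yaw": 0,"jaw": -1},
    {"tx": 0,"ty": 0,"tz": 0.0245,"yaw": 0,"jaw": -1},
    {"tx": 0,"ty": 0,"tz": 0.0245,"yaw": 0,"jaw": -1},
    {"tx": 0,"ty": 0,"tz": 0,"yaw": 0,"jaw": -1},
    {"tx": 0,"ty": 0,"tz": 0,"yaw": 0,"jaw": -1},
  ],
)

```text
t: 3.6
tool_pos: [0.5331, -0.0432, 0.0629]
ee_rot: [0.655, 0.755, 0.0, 0.0]
wrist_force: [-0.3, 0.1, 0.3]
opening: 1.002
grip_force: 0.0
```

>>> send_rows(
  commands=[
    {"tx": 0,"ty": 0,"tz": 0,"yaw": 0,"jaw": 1},
    {"tx": 0,"ty": 0,"tz": 0,"yaw": 0,"jaw": 1},
    {"tx": 0,"ty": 0,"tz": 0,"yaw": 0,"jaw": 1},
    {"tx": 0,"ty": 0,"tz": 0,"yaw": 0,"jaw": 1},
    {"tx": 0,"ty": 0,"tz": 0,"yaw": 0,"jaw": 1},
    {"tx": 0,"ty": 0,"tz": 0,"yaw": 0,"jaw": 1},
    {"tx": 0,"ty": 0,"tz": 0,"yaw": 0,"jaw": 1},
    {"tx": 0,"ty": 0,"tz": 0,"yaw": 0,"jaw": 1},
  ],
  squeeze=60,
)

```text
t: 4.4
tool_pos: [0.5332, -0.0432, 0.0639]
ee_rot: [0.656, 0.755, 0.0, 0.001]
wrist_force: [-4.2, 0.9, 10.1]
opening: 0.497
grip_force: 59.3
```

```bash
python3 - <<'E'
from h import *
im,d=manip.get_image("side");cv2.imwrite('pics/s1.png',cv2.resize(im[160:340,220:460],(800,600),interpolation=cv2.INTER_CUBIC)[...,::-1])
s=manip.state();print(s['tool_pos'],s['wrist_force'],s['wrist_torque'],s['opening'],s['grip_force'])
E
```

```text
[ 0.53324471 -0.04322503  0.06388453] [-3.24542667  0.18008475 11.21638545] [0.09515017 0.67077967 0.05191048] 0.4986511084968886 59.28313493728638
```

View pics/s1.png

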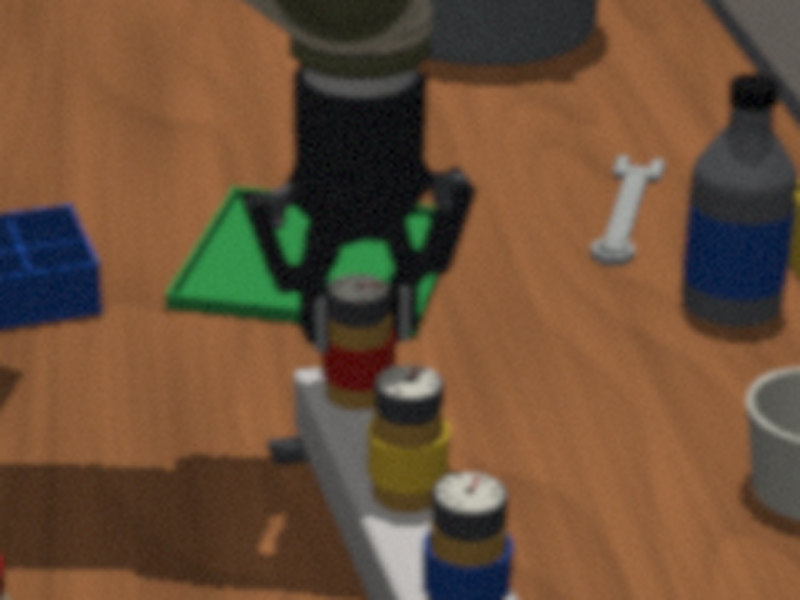

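The gauge is between the fingers (tips at about (315,345) and (405,340) in the crop), but the tips look high relative to the red sleeve at (360,365). I'll check the pad heights by depth before pulling.

```bash
python3 - <<'E'
from h import *
ims=[]
for n,(u,v) in {"side":(327,262),"scene":(314,222)}.items():
    im,d=manip.get_image(n);W=pts(n,d)
    ims.append(cv2.resize(im[v-30:v+30,u-40:u+40],(400,300),interpolation=cv2.INTER_NEAREST))
    if n=="side":
        for vv in range(v-20,v+20,2): print(vv,[tuple((W[vv,uu]*1000).astype(int)) for uu in range(u-16,u+25,4)])
    m=mask(im,'red')[v-30:v+30,u-40:u+40];p=W[v-30:v+30,u-40:u+40][m]; print(n,m.sum(),np.percentile(p,[2,50,98],axis=0).round(3).tolist())
cv2.imwrite('pics/s2.png',np.hstack(ims)[...,::-1])
E
```

```text
242 [(np.int64(502), np.int64(-54), np.int64(140)), (np.int64(509), np.int64(-61), np.int64(144)), (np.int64(545), np.int64(193), np.int64(6)), (np.int64(555), np.int64(191), np.int64(7)), (np.int64(536), np.int64(-32), np.int64(127)), (np.int64(574), np.int64(194), np.int64(3)), (np.int64(584), np.int64(191), np.int64(5)), (np.int64(558), np.int64(-50), np.int64(135)), (np.int64(565), np.int64(-51), np.int64(135)), (np.int64(574), np.int64(-47), np.int64(132)), (np.int64(623), np.int64(192), np.int64(2))]
244 [(np.int64(502), np.int64(-55), np.int64(136)), (np.int64(509), np.int64(-63), np.int64(141)), (np.int64(520), np.int64(-32), np.int64(123)), (np.int64(528), np.int64(-38), np.int64(126)), (np.int64(536), np.int64(-35), np.int64(123)), (np.int64(544), np.int64(-36), np.int64(124)), (np.int64(583), np.int64(184), np.int64(3)), (np.int64(558), np.int64(-50), np.int64(130)), (np.int64(565), np.int64(-53), np.int64(132)), (np.int64(611), np.int64(175), np.int64(6)), (np.int64(622), np.int64(184), np.int64(1))]
246 [(np.int64(502), np.int64(-58), np.int64(133)), (np.int64(510), np.i
[... 8655 characters left out ...]
np.int64(121))]
280 [(np.int64(503), np.int64(-42), np.int64(47)), (np.int64(510), np.int64(-52), np.int64(52)), (np.int64(518), np.int64(-52), np.int64(52)), (np.int64(525), np.int64(-59), np.int64(55)), (np.int64(533), np.int64(-63), np.int64(58)), (np.int64(541), np.int64(-60), np.int64(55)), (np.int64(535), np.int64(-166), np.int64(120)), (np.int64(541), np.int64(-170), np.int64(123)), (np.int64(549), np.int64(-167), np.int64(120)), (np.int64(555), np.int64(-174), np.int64(124)), (np.int64(564), np.int64(-164), np.int64(117))]
side 195 [[0.516, -0.07, 0.069], [0.532, -0.064, 0.083], [0.554, -0.054, 0.094]]
scene 157 [[0.524, -0.044, 0.069], [0.545, -0.023, 0.081], [0.556, -0.019, 0.094]]
```

View pics/s2.png

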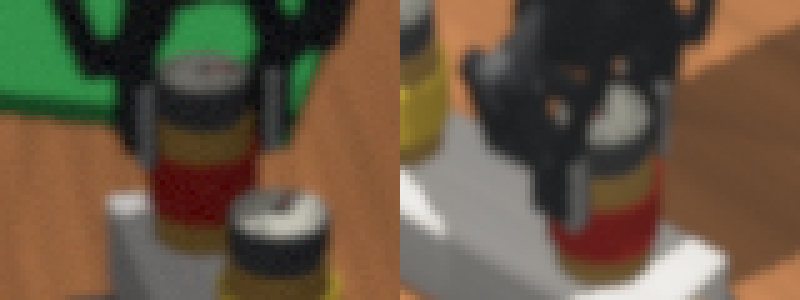

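Left crop is the side view: the pad tips end at about z = 0.090, overlapping only the top of the red sleeve. That is higher than the reported TCP suggests, so I'll check the finger and body heights in the tool frame.

```bash
python3 - <<'E'
from h import *
from scipy.spatial.transform import Rotation as R
s=manip.state();Rt=R.from_quat(s['ee_rot']).as_matrix();print(s['tool_pos'])
for n in("wrist","side","scene"):
    im,d=manip.get_image(n);T=(pts(n,d)-s['tool_pos'])@Rt   # tool frame
    if n=="wrist":cv2.imwrite('pics/w3.png',im[...,::-1])
    dark=(im.max(-1)<75)
    for lab,sel in {'finger-':(T[...,1]<-.022)&(T[...,1]>-.05),'finger+':(T[...,1]>.022)&(T[...,1]<.05),'centre':(abs(T[...,1])<.018)}.items():
        g=sel&(d>0)&(abs(T[...,0])<.05)&(T[...,2]>-.15)&(T[...,2]<.01)
        z=T[...,2][g]; print(n,lab,g.sum(),np.percentile(z,[0,2,50,90,95,98,100]).round(3) if g.sum() else '')
E
```

```text
[ 0.53323969 -0.04321249  0.06387244]
wrist finger- 13592 [-0.11  -0.105 -0.08  -0.058 -0.045 -0.037 -0.027]
wrist finger+ 13709 [-0.11  -0.105 -0.08  -0.056 -0.045 -0.036 -0.003]
wrist centre 23960 [-0.11  -0.108 -0.061 -0.029 -0.018 -0.008  0.01 ]
side finger- 552 [-0.149 -0.145 -0.093 -0.047 -0.039 -0.032 -0.024]
side finger+ 497 [-0.148 -0.141 -0.082 -0.042 -0.036 -0.03  -0.022]
side centre 1037 [-0.142 -0.137 -0.059 -0.01   0.001  0.008  0.01 ]
scene finger- 205 [-0.12  -0.115 -0.076 -0.055 -0.041 -0.034 -0.031]
scene finger+ 599 [-0.15  -0.146 -0.096 -0.039 -0.029 -0.013  0.01 ]
scene centre 654 [-0.138 -0.131 -0.056 -0.005  0.005  0.009  0.01 ]
```

View pics/w3.png

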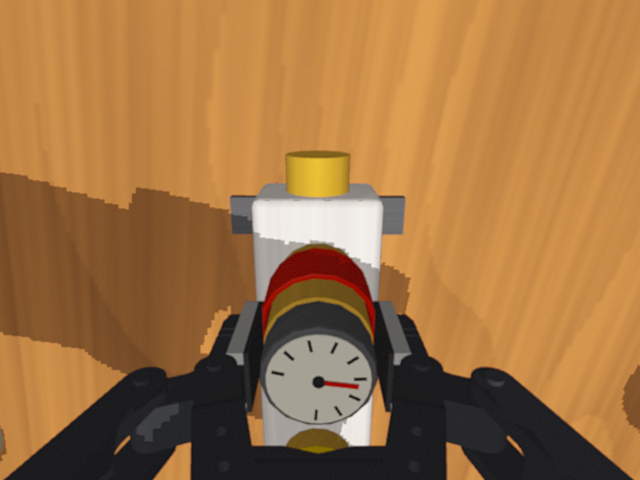

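In the wrist view the pads at (245,345) and (395,345) straddle the gauge. All three views put the tips 25 mm behind the TCP, so the pads overlap only about 5 mm of the sleeve. I'll open, go 10 mm lower (the body still clears the dial) and regrip.

>>> send_rows(
  commands=[
    {"tx": 0,"ty": 0,"tz": 0,"yaw": 0,"jaw": -0.4},
    {"tx": 0,"ty": 0,"tz": 0,"yaw": 0,"jaw": -0.4},
    {"tx": 0,"ty": 0,"tz": 0,"yaw": 0,"jaw": -0.4},
    {"tx": 0,"ty": 0,"tz": 0.005,"yaw": 0,"jaw": -0.4},
    {"tx": 0,"ty": 0,"tz": 0.005,"yaw": 0,"jaw": -0.4},
    {"tx": 0,"ty": 0,"tz": 0,"yaw": 0,"jaw": -0.4},
    {"tx": 0,"ty": 0,"tz": 0,"yaw": 0,"jaw": -0.4},
  ],
)

```text
t: 5.4
tool_pos: [0.5327, -0.043, 0.052]
ee_rot: [0.656, 0.755, -0.0, -0.0]
wrist_force: [0.3, 0.5, -0.2]
opening: 0.702
grip_force: 0.0
```

>>> send_rows(
  commands=[
    {"tx": 0,"ty": 0,"tz": 0,"yaw": 0,"jaw": 1},
    {"tx": 0,"ty": 0,"tz": 0,"yaw": 0,"jaw": 1},
    {"tx": 0,"ty": 0,"tz": 0,"yaw": 0,"jaw": 1},
    {"tx": 0,"ty": 0,"tz": 0,"yaw": 0,"jaw": 1},
    {"tx": 0,"ty": 0,"tz": 0,"yaw": 0,"jaw": 1},
    {"tx": 0,"ty": 0,"tz": 0,"yaw": 0,"jaw": 1},
  ],
  squeeze=60,
)

```text
t: 6.0
tool_pos: [0.5331, -0.0431, 0.053]
ee_rot: [0.656, 0.755, 0.0, 0.0]
wrist_force: [-2.3, 1.1, 4.9]
opening: 0.517
grip_force: 60.4
```

```bash
python3 - <<'E'
from h import *
from scipy.spatial.transform import Rotation as R
s=manip.state();Rt=R.from_quat(s['ee_rot']).as_matrix();print(s['tool_pos'],s['wrist_force'],s['opening'])
for n in("wrist","side"):
    im,d=manip.get_image(n);T=(pts(n,d)-s['tool_pos'])@Rt
    for sel in ((T[...,1]<-.022)&(T[...,1]>-.05),(T[...,1]>.022)&(T[...,1]<.05)):
        g=sel&(d>0)&(abs(T[...,0])<.02)&(T[...,2]>-.15)&(T[...,2]<.01)
        print(n,np.percentile(T[...,2][g],[95,98,100]).round(3))
E
```

```text
[ 0.53309726 -0.04308941  0.05295521] [-2.28733997  1.06038931  4.91661754] 0.5170946382202032
wrist [0.002 0.003 0.008]
wrist [0.002 0.003 0.007]
side [0.003 0.006 0.01 ]
side [-0.037 -0.033 -0.027]
```

>>> send_rows(
  commands=[
    {"tx": 0,"ty": 0,"tz": -0.003,"yaw": 0,"jaw": 1},
    {"tx": 0,"ty": 0,"tz": -0.003,"yaw": 0,"jaw": 1},
    {"tx": 0,"ty": 0,"tz": -0.002,"yaw": 0,"jaw": 1},
    {"tx": 0,"ty": 0,"tz": 0,"yaw": 0,"jaw": 1},
  ],
)

```text
t: 6.5
tool_pos: [0.532, -0.0428, 0.0598]
ee_rot: [0.656, 0.755, -0.0, -0.001]
wrist_force: [-2.7, 1.0, -9.0]
opening: 0.514
grip_force: 62.3
```

```bash
cat > r.py <<'E'
from h import *
s=manip.state();print(s['t'],s['tool_pos'].round(4),s['wrist_force'].round(1),s['opening'],s['grip_force'])
for n in("side","scene"):
    im,d=manip.get_image(n);W=pts(n,d)
    g=(d>0)&mask(im,'red')&(abs(W[...,0]-s['tool_pos'][0])<.045)&(abs(W[...,1]-s['tool_pos'][1])<.045)
    print(n,g.sum(),np.percentile(W[g],[2,50,98],axis=0).round(3).tolist())
E
python3 r.py
```

```text
6.5 [ 0.532  -0.0428  0.0598] [-2.7  1.  -9. ] 0.5144028254347865 62.293860912323
side 214 [[0.516, -0.07, 0.075], [0.533, -0.064, 0.088], [0.556, -0.051, 0.101]]
scene 135 [[0.524, -0.03, 0.077], [0.541, -0.021, 0.089], [0.552, -0.018, 0.103]]
```

The sleeve is drawn up about 7 mm and the force of about 9 N matches the spring. Now lifting on.

>>> send_rows(
  commands=[
    {"tx": 0,"ty": 0,"tz": -0.004,"yaw": 0,"jaw": 1},
    {"tx": 0,"ty": 0,"tz": -0.005,"yaw": 0,"jaw": 1},
    {"tx": 0,"ty": 0,"tz": -0.006,"yaw": 0,"jaw": 1},
    {"tx": 0,"ty": 0,"tz": -0.008,"yaw": 0,"jaw": 1},
    {"tx": 0,"ty": 0,"tz": -0.01,"yaw": 0,"jaw": 1},
    {"tx": 0,"ty": 0,"tz": -0.01,"yaw": 0,"jaw": 1},
    {"tx": 0,"ty": 0,"tz": -0.01,"yaw": 0,"jaw": 1},
    {"tx": 0,"ty": 0,"tz": -0.01,"yaw": 0,"jaw": 1},
    {"tx": 0,"ty": 0,"tz": 0,"yaw": 0,"jaw": 1},
    {"tx": 0,"ty": 0,"tz": 0,"yaw": 0,"jaw": 1},
  ],
)

```text
t: 7.6
tool_pos: [0.5328, -0.0431, 0.1233]
ee_rot: [0.656, 0.755, 0.0, 0.0]
wrist_force: [-0.1, 1.0, -2.6]
opening: 0.514
grip_force: 63.1
```

```bash
python3 r.py; python3 - <<'E'
from h import *
im,d=manip.get_image("side");cv2.imwrite('pics/s3.png',cv2.resize(im[140:320,220:460],(800,600),interpolation=cv2.INTER_CUBIC)[...,::-1])
E
```

```text
7.6 [ 0.5328 -0.0431  0.1233] [-0.1  1.  -2.6] 0.5137210229869159 63.052420020103455
side 224 [[0.516, -0.07, 0.14], [0.533, -0.065, 0.152], [0.555, -0.054, 0.164]]
scene 154 [[0.524, -0.031, 0.139], [0.542, -0.022, 0.152], [0.552, -0.019, 0.165]]
```

View pics/s3.png

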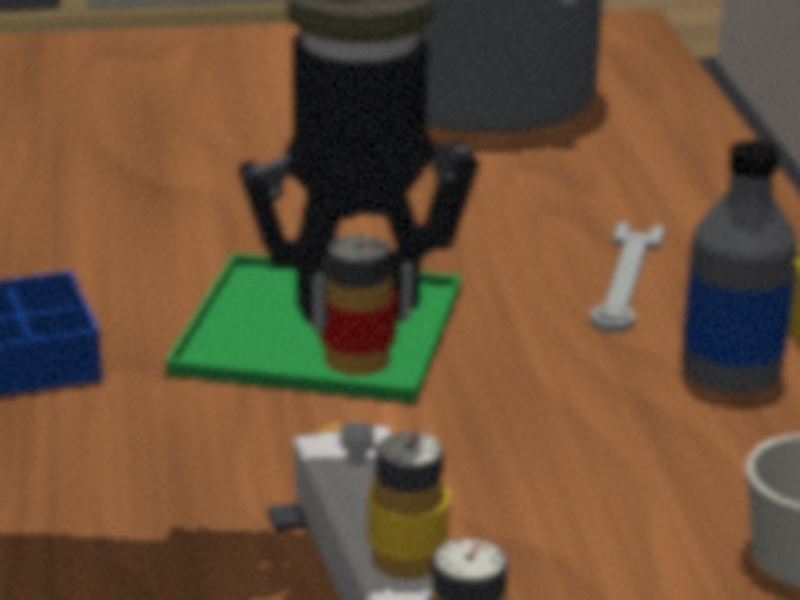

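The red gauge hangs clear above the manifold, with its sleeve at crop (360,325), the body showing below it and the bare nipple at (357,435). The 2.6 N load is its weight. Now to the tray.

>>> send_rows(
  commands=[
    {"tx": 0.015,"ty": 0.002,"tz": 0,"yaw": 0,"jaw": 1},
    {"tx": 0.03,"ty": 0.005,"tz": 0,"yaw": 0,"jaw": 1},
    {"tx": 0.033,"ty": 0.005,"tz": 0,"yaw": 0,"jaw": 1},
    {"tx": 0.035,"ty": 0.006,"tz": 0,"yaw": 0,"jaw": 1},
    {"tx": 0.035,"ty": 0.006,"tz": 0,"yaw": 0,"jaw": 1},
    {"tx": 0.035,"ty": 0.006,"tz": 0,"yaw": 0,"jaw": 1},
    {"tx": 0.033,"ty": 0.005,"tz": 0,"yaw": 0,"jaw": 1},
    {"tx": 0.03,"ty": 0.005,"tz": 0,"yaw": 0,"jaw": 1},
    {"tx": 0.015,"ty": 0.002,"tz": 0,"yaw": 0,"jaw": 1},
    {"tx": 0,"ty": 0,"tz": 0,"yaw": 0,"jaw": 1},
  ],
)

```text
t: 8.75
tool_pos: [0.5373, 0.2232, 0.1229]
ee_rot: [0.655, 0.756, -0.0, -0.0]
wrist_force: [-0.4, -0.1, -3.4]
opening: 0.517
grip_force: 63.0
```

>>> send_rows(
  commands=[
    {"tx": 0,"ty": 0,"tz": 0.01,"yaw": 0,"jaw": 1},
    {"tx": 0,"ty": 0,"tz": 0.02,"yaw": 0,"jaw": 1},
    {"tx": 0,"ty": 0,"tz": 0.02,"yaw": 0,"jaw": 1},
    {"tx": 0,"ty": 0,"tz": 0.02,"yaw": 0,"jaw": 1},
    {"tx": 0,"ty": 0,"tz": 0.015,"yaw": 0,"jaw": 1},
    {"tx": 0,"ty": 0,"tz": 0.01,"yaw": 0,"jaw": 1},
    {"tx": 0,"ty": 0,"tz": 0.008,"yaw": 0,"jaw": 1},
    {"tx": 0,"ty": 0,"tz": 0.004,"yaw": 0,"jaw": 1},
    {"tx": 0,"ty": 0,"tz": 0,"yaw": 0,"jaw": 1},
    {"tx": 0,"ty": 0,"tz": 0,"yaw": 0,"jaw": 1},
  ],
)

```text
t: 9.75
tool_pos: [0.5384, 0.2212, 0.0168]
ee_rot: [0.656, 0.755, 0.0, 0.0]
wrist_force: [-0.2, 0.2, -3.4]
opening: 0.513
grip_force: 63.0
```

```bash
python3 r.py
```

```text
9.75 [0.5384 0.2212 0.0168] [-0.2  0.2 -3.4] 0.5132813650003863 63.042919635772705
side 144 [[0.523, 0.194, 0.033], [0.539, 0.201, 0.045], [0.563, 0.216, 0.058]]
scene 96 [[0.539, 0.235, 0.033], [0.55, 0.241, 0.047], [0.558, 0.245, 0.059]]
```

>>> send_rows(
  commands=[
    {"tx": 0,"ty": 0,"tz": 0.004,"yaw": 0,"jaw": 1},
    {"tx": 0,"ty": 0,"tz": 0.003,"yaw": 0,"jaw": 1},
    {"tx": 0,"ty": 0,"tz": 0.001,"yaw": 0,"jaw": 1},
    {"tx": 0,"ty": 0,"tz": 0.001,"yaw": 0,"jaw": 1},
    {"tx": 0,"ty": 0,"tz": 0,"yaw": 0,"jaw": 1},
  ],
)

```text
t: 10.35
tool_pos: [0.538, 0.2213, 0.0072]
ee_rot: [0.656, 0.755, -0.0, -0.0]
wrist_force: [-0.2, 0.3, -2.3]
opening: 0.517
grip_force: 63.1
```

>>> send_rows(
  commands=[
    {"tx": 0,"ty": 0,"tz": 0.001,"yaw": 0,"jaw": 1},
    {"tx": 0,"ty": 0,"tz": 0,"yaw": 0,"jaw": 1},
  ],
)

```text
t: 10.55
tool_pos: [0.5381, 0.2213, 0.007]
ee_rot: [0.656, 0.755, 0.0, 0.0]
wrist_force: [-2.2, 0.1, 4.1]
opening: 0.512
grip_force: 63.6
```

The force rose to +4 N, so the gauge is on the floor. Releasing and retreating.

>>> send_rows(
  commands=[
    {"tx": 0,"ty": 0,"tz": 0,"yaw": 0,"jaw": -0.2},
    {"tx": 0,"ty": 0,"tz": 0,"yaw": 0,"jaw": -0.6},
    {"tx": 0,"ty": 0,"tz": 0,"yaw": 0,"jaw": -1},
    {"tx": 0,"ty": 0,"tz": 0,"yaw": 0,"jaw": -1},
    {"tx": 0,"ty": 0,"tz": 0,"yaw": 0,"jaw": -1},
    {"tx": 0,"ty": 0,"tz": 0,"yaw": 0,"jaw": -1},
    {"tx": 0,"ty": 0,"tz": 0,"yaw": 0,"jaw": -1},
  ],
)

```text
t: 11.25
tool_pos: [0.538, 0.2213, 0.0063]
ee_rot: [0.656, 0.755, 0.0, -0.0]
wrist_force: [-0.3, -1.0, -0.2]
opening: 1.0
grip_force: 0.0
```

>>> send_rows(
  commands=[
    {"tx": 0,"ty": 0,"tz": -0.01,"yaw": 0,"jaw": -1},
    {"tx": 0,"ty": 0,"tz": -0.02,"yaw": 0,"jaw": -1},
    {"tx": 0,"ty": 0,"tz": -0.03,"yaw": 0,"jaw": -1},
    {"tx": 0,"ty": 0,"tz": -0.03,"yaw": 0,"jaw": -1},
    {"tx": 0,"ty": 0,"tz": -0.03,"yaw": 0,"jaw": -1},
    {"tx": 0,"ty": 0,"tz": -0.03,"yaw": 0,"jaw": -1},
    {"tx": 0,"ty": 0,"tz": 0,"yaw": 0,"jaw": -1},
    {"tx": 0,"ty": 0,"tz": 0,"yaw": 0,"jaw": -1},
    {"tx": 0,"ty": 0,"tz": 0,"yaw": 0,"jaw": -1},
  ],
)

```text
t: 12.15
tool_pos: [0.5375, 0.2211, 0.1554]
ee_rot: [0.656, 0.755, -0.001, -0.001]
wrist_force: [-0.2, -0.4, -0.2]
opening: 1.0
grip_force: 0.0
```

```bash
python3 r.py; python3 - <<'E'
from h import *
im,d=manip.get_image("side");cv2.imwrite('pics/s4.png',cv2.resize(im[140:320,220:460],(800,600),interpolation=cv2.INTER_CUBIC)[...,::-1])
E
```

```text
12.15 [0.5375 0.2211 0.1554] [-0.2 -0.4 -0.2] 0.9998468896521608 0.0
side 127 [[0.523, 0.193, 0.024], [0.539, 0.199, 0.036], [0.557, 0.21, 0.048]]
scene 214 [[0.54, 0.212, 0.024], [0.558, 0.233, 0.038], [0.562, 0.244, 0.05]]
```

View pics/s4.png

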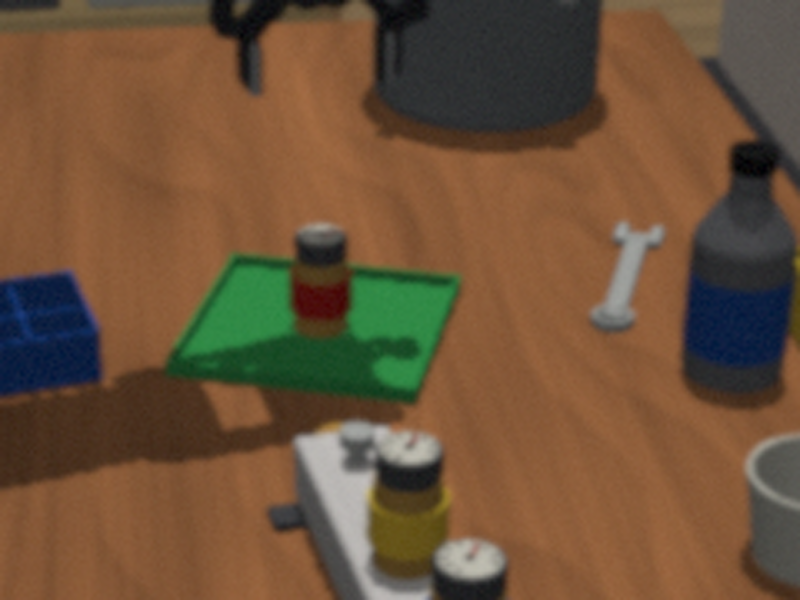

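The red gauge stands upright in the tray at crop (322,285), and the gripper is clear above it. The yellow and blue gauges are still on the manifold.

```bash
python3 -c "
from plant import manip
print(manip.sign_off())"
```

```text
the job is handed in; nothing more can be done
None
```

The red gauge is uncoupled and standing upright in the green tray, released with the gripper clear. The blue and yellow gauges are still coupled, and the job was handed in at about 12 s; sign-off returned no verdict.

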